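Snap the lamp driver board onto its standoffs and lock the worn one

TASK

The microscope's lamp driver board lies loose on the three barbed standoffs of its base pan: press it down at each standoff until all three have clicked through and the board is fully home, never pressing with more than 40 N. One standoff is worn and clicks through at clearly less force than the other two (about 6 N instead of about 12 N): once the board is home, push the locking pin in the tip of that standoff fully down and leave the other two pins standing. Do not disturb the bottle, objective and screwdriver beside the pan.

Things in the scene. Friction and masses are not known exactly. Their poses are not given: they have to be found in the camera images.
- pan: white low steel pan (an opened microscope base), fixed to the desk, 240 x 180 mm, rim 18 mm high, heat sink (to 30 mm) along its far (+x) wall. It carries three white nylon standoffs, at (x, y) = (-60, 55), (-60, -55) and (60, 0) mm in its frame. Origin on its underside, under the board's centre, z up.
- board: loose green circuit board, 180 (x) x 146 (y) x 4 mm, 110 to 220 g; origin at the centre of its underside, axes as the pan's. It starts lying on the standoffs' barbs, underside 38.5 mm over the pan's origin; home, on the standoffs' shoulders, 28 mm. Parts to 23 mm high stand at |x| < 20, low sockets at x = -81, y = 0 and x = 81, y = 50 mm. It cracks under more than 40 N.
- hole_1 (a point): centre of the board's near left hole (11 x 12 mm), over a standoff: x = -60, y = 55 mm, on the board's upper face; 42 mm over the pan's origin at the start, 32 mm home. A standoff: foot 18 mm wide with a hard shoulder 28 mm over the pan's origin, core 9 (pan x) x 4 (y) mm up to 47 mm, two sprung barbs spread to 17 mm along y.
- hole_2 (a point): centre of the board's near right hole (11 x 12 mm), over a standoff: x = -60, y = -55 mm, on the board's upper face; 42 mm over the pan's origin at the start, 32 mm home. Pressing at a standoff, the force grows for about 4.5 mm, the board then slides more easily for about 4 mm, clicks under the barbs and meets the shoulder. Round each hole the board is bare 22 mm either way along x, 15 mm along y: press beside the standoff or with fingers astride it along x.
- hole_3 (a point): centre of the board's far middle hole (11 x 12 mm), over a standoff: x = 60, y = 0 mm, on the board's upper face; 42 mm over the pan's origin at the start, 32 mm home. Two standoffs are sound and need 10 to 14 N to click through; one, at a different place each time, is worn and needs 4 to 7 N (at its centre; pressed beside it, up to a third more). All look alike.
- lock_a (a joint): travel of the locking pin of one of the two sound standoffs (where that one stands is not told): 0 up, 0.008 m fully down. A black pin with a flat head 9 mm wide, upright in the middle of the standoff's tip, top 57 mm over the pan's origin when up, 49 mm when down; it moves against 4 N of friction and stays where it is left.
- lock_b (a joint): travel of the locking pin of the worn standoff (where that one stands is not told): 0 up, 0.008 m fully down. A black pin with a flat head 9 mm wide, upright in the middle of the standoff's tip, top 57 mm over the pan's origin when up, 49 mm when down; it moves against 4 N of friction and stays where it is left.
- lock_c (a joint): travel of the locking pin of one of the two sound standoffs (where that one stands is not told): 0 up, 0.008 m fully down. A black pin with a flat head 9 mm wide, upright in the middle of the standoff's tip, top 57 mm over the pan's origin when up, 49 mm when down; it moves against 4 N of friction and stays where it is left.
- oil_bottle: small amber bottle, 34 mm wide, 62 mm high, on the desk to the right of the pan; origin at its underside. Leave alone.
- objective: steel microscope objective, 28 mm wide, 42 mm high, standing to the left of the pan; origin at its underside. Leave alone.
- screwdriver: screwdriver, 160 mm, lying beyond the pan; origin near its middle. Leave alone.
Mind the look-alikes: they are no part of the job. Leave any orange or yellow look-alike of the board alone.

How it is judged:
By the outcome, as a careful person would: the job done as asked, in the order asked, and still so for the second after the job is handed in, with the robot touching nothing.
It also fails if it takes over 51 s, if anything falls off the work surface, if the arm or the gripper's body presses on something with over 40 N, if the wrist force passes 120 N, or if a joint passes its speed limit or range.

ROBOT

A 7-joint arm with a two-finger parallel gripper is mounted at the origin on the work surface. World frame = base frame: x ahead of the robot, y to its left, z up, the work surface at z = 0. Lengths are in mm, angles in rad, forces in N, time in s.
With the tool pointing down it reaches from about 400 to 900 mm from the base axis. Payload 5.6 kg.
Tool frame: the origin (TCP) lies midway between the tips of the shut fingers; the grasp point (between the pads) lies 19 mm behind it; x points along the fingers, y is the direction in which the jaws open and shut, and the axes are right-handed (so a half turn about x gives the same grasp; the last joint's range is limited). The gripper opens to 92 mm and grips with 3 to 60 N. Pads are 20 mm wide; open, the fingers measure 128 mm over their backs; the gripper's body (75 mm by 189 mm) begins 69 mm behind the grasp point.
Start: joints at [1.116, 0.468, -0.012, 1.603, 0.006, 1.071, -0.056], TCP at [260.129, -595.686, 214.592] pointing down, gripper open.
Joint ranges: [-2.53, 2.53], [-0.31, 2.02], [-1.57, 1.55], [0.28, 2.44], [-1.29, 4.43], [0.15, 1.84], [-2.92, 2.92]. Speed limits (rad/s): [2.57, 2.57, 3.14, 3.14, 3.14, 3.14, 3.14].

INTERFACE

Orientations are given as a rotation vector (axis times angle).
In Python, from cell import robot, grip, kin, viewer gives the robot as it stands. Calls block until the motion is done:
- robot.movep(position, orientation): joint-space move of the TCP to a pose.
- robot.servo_line(position, feed=150, rotation=None): straight line of the TCP; rotation=None keeps the orientation; feed is the mean speed in mm/s.
- robot.goto_joints(angles): joint-space move.
- grip(opening, newtons=None): opening from 0.0 (shut) to 1.0 (fully open); newtons is the grip in N (None keeps the last); returns when the fingers have stopped.
- robot.hold(seconds).
- kin.ik(position, orientation): joint angles nearest the present ones, or None.
- robot.observe(): the state.
- viewer.read_camera(name): name is "scene" or "top"; returns the picture (420x560x3 uint8, red, green, blue); there is no depth.
- viewer.camera_info(name): a dict with "camera_matrix" (3x3 intrinsics, pixels), "R" (3x3) and "t" (3): a world point X has camera coordinates R X + t. Camera axes: x right, y down, z forward; pixel columns grow to the right and rows downward; lengths in mm; the calibration is good to about 2 mm. A picture is of the moment at which its call begins. camera_info takes no time and is no camera call.
A pose or a line that the arm cannot do raises robot.IKError and nothing moves.
- robot.job_done(): hands the job in, once; it reports no verdict.
Trained networks look in the newest picture that a camera, given by its name, has taken for a name from the list of things; names that differ only in an ending like _2 or _b are one class to them, and where a whole thing is asked for, a point or a joint stands for the part that bears it (a point fixed in the world has none). Each returns a list of dicts, best first, with "confidence" (0 to 1); they miss things now and then, are a little off and sometimes report something else, mostly with a low value. They report only what shows in the picture. A call takes as long as a camera call. They do not tell look-alikes from the thing itself.
- viewer.silhouettes(name, camera): "mask" (420x560 bool, what is visible of it).
- viewer.pinpoint(name, camera): "at" ([x, y, z] in mm, in the coordinates of the camera as it stood for that picture, good to about 4 mm: a listed point, or the origin of a listed thing).
The state is a dict: "t": time; "joints": joint angles; "joint_velocities": joint speeds; "joint_torque": joint torques, N m; "tcp_pos": TCP position; "tcp_rot": TCP orientation; "contact_force": force on the tool from outside, world axes, zero at the start; "wrist_torque": the same for the moment, N m; "grip_width": opening from 0.0 (shut) to 1.0 (fully open).
Only numpy, scipy, OpenCV 4.12 (cv2) and the standard library are available. Lean on these libraries where they do the work, as an engineer would, in place of code of your own. Each camera call takes 0.05 s, during which the arm holds its last target. There are 200 camera calls.

## Working session

There is one attempt and no reset: what is moved stays moved. The work goes in short steps, each a Python script; the robot and the scene stay as the last script left them, time stands still between calls to the robot, and variables do not carry over. Pictures are saved under pics/ and viewed, about 8 in all and at most 12, crops included, and the job is handed in when it is done.

```bash
mkdir -p pics; ls
cat > h.py <<'E'
import numpy as np, cv2
from cell import robot, grip, kin, viewer
def shot(cam,fn):
    im=viewer.read_camera(cam); cv2.imwrite(fn,cv2.cvtColor(im,cv2.COLOR_RGB2BGR)); return im
def world(p,cam):
    i=viewer.camera_info(cam); return np.array(i["R"]).T@(np.array(p)-np.array(i["t"]))
def proj(X,cam):
    i=viewer.camera_info(cam); q=np.array(i["camera_matrix"])@(np.array(i["R"])@np.array(X)+np.array(i["t"])); return q[:2]/q[2]
E
python3 - <<'E'
from h import *
a=shot("scene","pics/s0.png"); b=shot("top","pics/t0.png")
cv2.imwrite("pics/both.png",cv2.cvtColor(np.hstack([a,b]),cv2.COLOR_RGB2BGR)[:, :])
for c in("scene","top"):
    for n in("pan","board","hole_1","lock_a","oil_bottle","objective","screwdriver"):
        for d in viewer.pinpoint(n,c)[:5]:
            w=world(d["at"],c); print(c,n,round(d["confidence"],2),w.round(1),proj(w,c).round())
o=robot.observe();print(o["t"],o["tcp_rot"],o["contact_force"])
E
```

```text
pics
scene board 0.96 [341.6 -78.1   1.3] [185. 215.]
scene board 0.8 [607.6 -47.   38.2] [260. 263.]
scene board 0.62 [285.7 209.6  -0.6] [283. 172.]
scene hole_1 0.98 [392.4 -50.4   1.2] [207. 222.]
scene hole_1 0.96 [363.5 207.7   5.8] [300. 182.]
scene hole_1 0.87 [541.1   3.7  40.2] [265. 234.]
scene hole_1 0.79 [294.7 287.2  -0. ] [310. 165.]
scene hole_1 0.74 [237.6 172.1   1.2] [260. 167.]Traceback (most recent call last):
  File "<stdin>", line 6, in <module>
ValueError: it knows: board, hole, objective, oil_bottle, pan, screwdriver
```

View pics/s0.png

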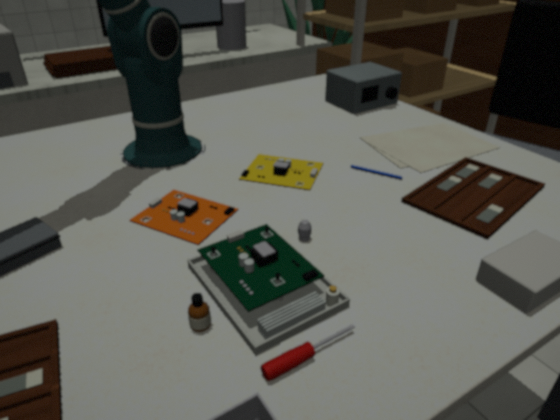

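View pics/t0.png

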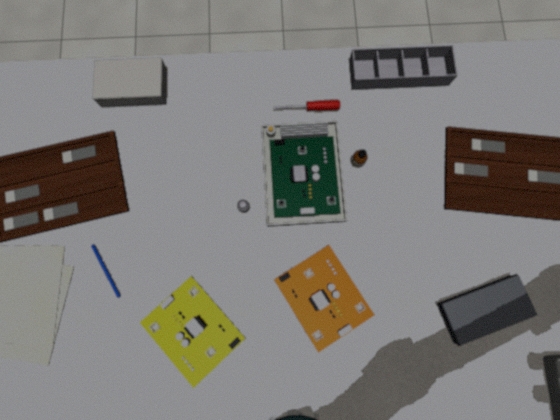

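Candidates for the board are green, in the pan (scene 260,263 / top 303,175), orange (scene 185,215 / top 323,298) and yellow (scene 283,172 / top 193,330). I choose the green one. Next I measure its holes and check them in one close crop.

Run:
```python
from h import *
a=viewer.read_camera("top"); s=viewer.read_camera("scene")
for c in("top","scene"):
    for n in("pan","board","hole_1","oil_bottle","objective","screwdriver"):
        for d in viewer.pinpoint(n,c)[:9]:
            w=world(d["at"],c); print(c,n,round(d["confidence"],2),w.round(1),proj(w,c).round(1))
ms=viewer.silhouettes("board","top")
for m in ms: 
    r=cv2.minAreaRect(np.argwhere(m["mask"])[:,::-1].astype(np.float32)); print(r,m["confidence"])
for m in viewer.silhouettes("pan","top"): 
    r=cv2.minAreaRect(np.argwhere(m["mask"])[:,::-1].astype(np.float32)); print("pan",r,m["confidence"])
A=cv2.resize(a[110:235,245:365],None,fx=4,fy=4,interpolation=cv2.INTER_CUBIC)
B=cv2.resize(s[215:355,180:360],None,fx=500/140,fy=500/140,interpolation=cv2.INTER_CUBIC)
S=np.hstack([A,B])
S=cv2.resize(S,None,fx=800/S.shape[1]*0.98,fy=800/S.shape[1]*0.98)
cv2.imwrite("pics/c1.png",cv2.cvtColor(A,cv2.COLOR_RGB2BGR));cv2.imwrite("pics/c2.png",cv2.cvtColor(B,cv2.COLOR_RGB2BGR))
i=viewer.camera_info("top");print(i);print(viewer.camera_info("scene"))
o=robot.observe();print(o["t"],o["tcp_rot"],o["contact_force"])
```

```text
top board 0.85 [343.1 -74.9   0.6] [321.7 296.7]
top board 0.7 [290.5 206.7  -3.2] [193.3 327.7]
top board 0.69 [605.  -50.7  36.9] [304.7 177.4]
top hole_1 0.71 [672.2 -45.   39.2] [300.5 148.7]
top hole_1 0.71 [ 325.  -157.5    1.8] [360.2 303.4]
top hole_1 0.71 [296.7 289.    3. ] [154.4 326.8]
top hole_1 0.64 [ 548.8 -107.5   37.6] [331.9 200.7]
top hole_1 0.62 [241.2 174.6   2.7] [207.9 351.4]
top hole_1 0.61 [550.6   4.2  39.6] [281.3 202. ]
top hole_1 0.57 [394.1 -47.6   6.1] [308.  273.6]
top hole_1 0.56 [367.1 205.2   2.4] [193.4 291.5]
top oil_bottle 0.69 [ 652.  -178.7    1.6] [356.8 159.9]
top objective 0.72 [550.1  92.5  -3.4] [242.9 207.9]
top objective 0.69 [544.5   3.7  43.7] [281.7 204.3]
top screwdriver 0.94 [788.1 -67.9   0.8] [306.2 108.3]
scene pan 0.4 [ 544.6 -106.4   44.6] [212.  252.6]
scene board 0.82 [607.3 -48.6  38.7] [258.7 263.1]
scene board 0.67 [285.7 211.1  -0.5] [283.2 171.4]
scene board 0.56 [341.8 -78.9   1.4] [184.5 215. ]
scene hole_1 0.87 [541.8   4.1  39.5] [265.3 234.2]
scene hole_1 0.86 [392.3 -46.5   2. ] [208.2 221.3]
scene hole_1 0.85 [ 31
[... 1149 characters left out ...]
rray([[-4.56434131e-02, -9.98957610e-01,  6.09388544e-04],
       [-9.77323563e-01,  4.45286458e-02, -2.07016553e-01],
       [ 2.06773626e-01, -1.00445119e-02, -9.78337250e-01]]), 't': array([ 37.66742371, 540.46261168, 791.36201627])}
{'camera_matrix': array([[449.73040328,   0.        , 277.24105545],
       [  0.        , 449.73040328, 210.092958  ],
       [  0.        ,   0.        ,   1.        ]]), 'R': array([[ 0.53622519,  0.84406916, -0.00313038],
       [ 0.45450025, -0.29185871, -0.84157472],
       [-0.7112609 ,  0.44985081, -0.54013164]]), 't': array([-316.29508923, -166.63530843, 1246.92573009])}
1.05 [ 1.99460409  0.41650157 -1.99466843] [-0.7139877  -0.11932114  0.59687736]
```

View pics/c1.png

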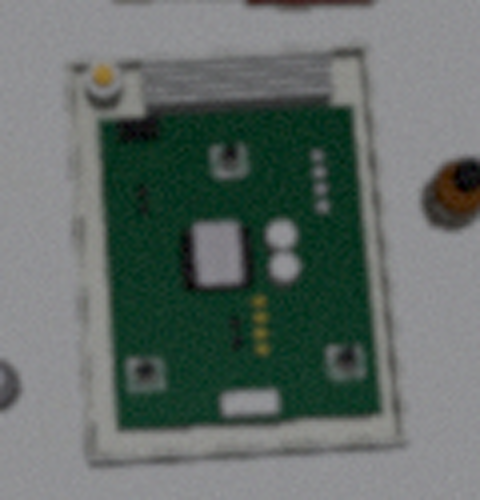

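View pics/c2.png

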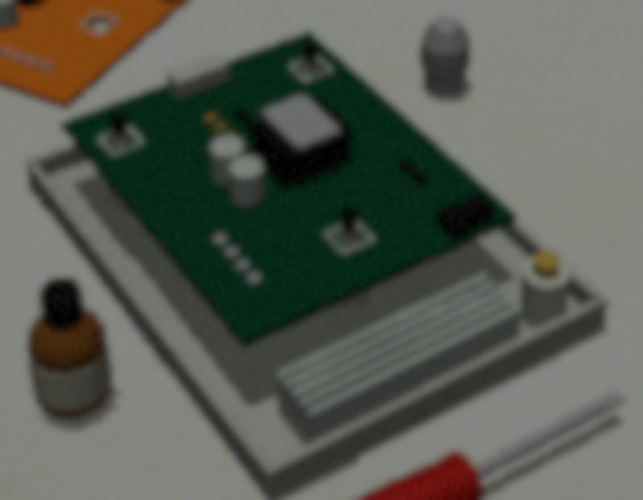

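The crops confirm the green board in the white pan: three pinned white holes, objective to the left, bottle to the right, nothing tall near the holes. The top crop shows pin heads at (231,155), (145,370) and (347,357). The scene crop shows them at (349,214), (312,43) and (119,122). I fit the pan pose to these and move above hole 3.

```bash
cat >> h.py <<'E'
H={1:(-60,55),2:(-60,-55),3:(60,0)}
def setpose(p):
    global P; P=p
def W(h,z,dx=0,dy=0):
    x,y=H[h][0]+dx,H[h][1]+dy; c,s=np.cos(P[2]),np.sin(P[2]); return np.array([P[0]+c*x-s*y,P[1]+s*x+c*y,z])
try: P=np.load("pose.npy")
except Exception: P=np.array([605,-50,0.])
def rot(sign=1):
    from scipy.spatial.transform import Rotation as Ro
    x=np.array([0,0,-1.]); y=sign*np.array([np.cos(P[2]),np.sin(P[2]),0]); return Ro.from_matrix(np.c_[x,y,np.cross(x,y)]).as_rotvec()
E
python3 - <<'E'
import h; from h import *
from scipy.optimize import least_squares
f4=lambda x,y:(245+(x+.5)/4-.5,110+(y+.5)/4-.5); k=500/140
f3=lambda x,y:(180+(x+.5)/k-.5,215+(y+.5)/k-.5)
obs=[("top",3,57,f4(231,153)),("top",1,57,f4(145,368)),("top",2,57,f4(347,355)),("scene",3,57,f3(349,212)),("scene",1,57,f3(310,42)),("scene",2,57,f3(119,121)),
("top",3,42,(300.5,148.7)),("top",2,42,(331.9,200.7)),("top",1,42,(281.3,202)),("scene",1,42,(265.3,234.2)),("scene",3,42,(275.3,280.4)),("scene",2,42,(211.6,252.8))]
def fit(o):
    def f(p):
        h.setpose(p); return np.concatenate([proj(W(n,z),c)-u for c,n,z,u in o])
    return least_squares(f,[605,-50,0],x_scale=[1,1,.01],loss="soft_l1")
for name,o in(("all",obs),("pins",obs[:6]),("toppins",obs[:3]),("scenepins",obs[3:6]),("net",obs[6:])):
    r=fit(o); print(name,r.x.round(3)); 
    if name=="all": print(r.fun.reshape(-1,2).round(1).tolist()); best=r.x
best=fit(obs).x
np.save("pose.npy",best); h.setpose(best)
for n in(1,2,3): print(n,W(n,57).round(1))
o=robot.observe(); j0=np.array(o["joints"])
for s in(1,-1):
    q=kin.ik(W(3,110),rot(s)); print(s,None if q is None else np.round(q,2))
E
```

```text
all [ 6.07091e+02 -4.95430e+01  1.90000e-02]
[[0.2, 0.1], [0.6, 0.7], [1.0, 0.7], [0.1, 0.3], [-0.1, 1.2], [-0.3, -0.7], [1.7, 1.6], [-0.5, -0.1], [0.1, 1.8], [1.2, 0.0], [2.2, 0.9], [1.8, 1.9]]
pins [ 6.07534e+02 -4.90220e+01  1.90000e-02]
toppins [ 6.0833e+02 -4.8477e+01  1.4000e-02]
scenepins [ 6.06652e+02 -4.91060e+01  2.30000e-02]
net [ 6.06034e+02 -5.10170e+01  1.10000e-02]
1 [546.1   4.3  57. ]
2 [ 548.1 -105.7   57. ]
3 [667.1 -48.4  57. ]
1 [ 0.42  0.7  -0.58  1.6   0.44  0.98 -0.29]
-1 [-0.74  1.06  1.33  1.68 -1.08  1.31 -2.31]
```

```bash
cat >> h.py <<'E'
def press(h,z0,zmin,fstop,step=1.0,feed=15,quiet=False,skip=None,dx=0):
    """descend in steps; returns log of (z,F) ; tare at z0"""
    robot.servo_line(W(h,z0,dx),feed=100); robot.hold(.15)
    b=robot.observe()["contact_force"][2]; log=[]; z=z0
    while z>zmin:
        z-=step; robot.servo_line(W(h,z,dx),feed=feed); o=robot.observe(); f=o["contact_force"][2]-b
        log.append((round(z,1),round(o["tcp_pos"][2],1),round(f,1)))
        if f>fstop: break
    print(h,"tare",round(b,2),"t",round(o["t"],2),*log); return log
E
python3 - <<'E'
import h; from h import *
p=np.array([607.3,-49.2,0.019]); np.save("pose.npy",p); h.setpose(p)
t=lambda: print("t",robot.observe()["t"])
robot.movep(W(3,110),rot(1)); t(); grip(.22,20); t()
robot.servo_line(W(3,60),feed=150); t()
o=robot.observe(); print(np.round(o["tcp_pos"],1),W(3,60).round(1),o["grip_width"],np.round(o["contact_force"],1))
a=viewer.read_camera("scene"); cv2.imwrite("pics/c3.png",cv2.cvtColor(cv2.resize(a[190:330,180:360],None,fx=4,fy=4,interpolation=cv2.INTER_CUBIC),cv2.COLOR_RGB2BGR))
E
```

```text
t 3.5
t 4.625
t 5.1083
[667.3 -47.8  59.8] [667.3 -48.1  60. ] 0.21591626394351893 [-0.1  0.1  0.3]
```

View pics/c3.png

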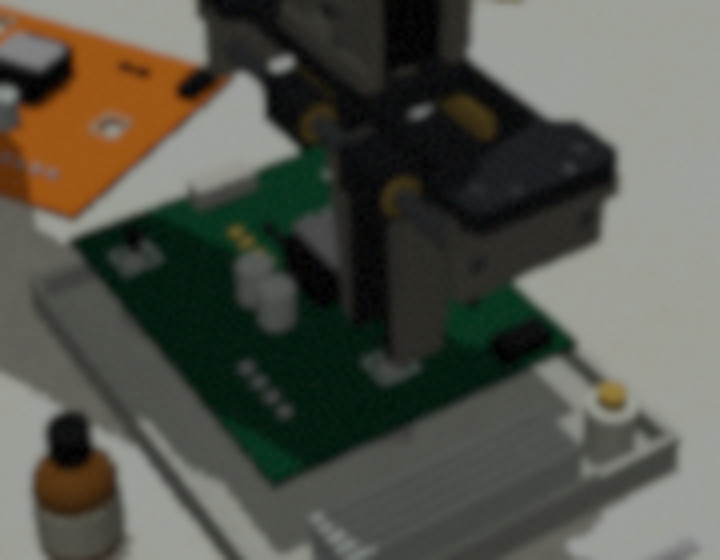

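The fingers are astride standoff 3 at crop (390,360), clear of the other parts. I press there now, stopping at 22 N.

Run:
```python
from h import *
press(3,46,30,22,step=.5,feed=12)
```

```text
3 tare -0.15 t 13.6 (45.5, np.float64(45.7), np.float64(0.1)) (45.0, np.float64(45.0), np.float64(-0.0)) (44.5, np.float64(44.4), np.float64(0.6)) (44.0, np.float64(44.0), np.float64(-0.6)) (43.5, np.float64(43.5), np.float64(-0.3)) (43.0, np.float64(43.0), np.float64(0.2)) (42.5, np.float64(42.6), np.float64(0.3)) (42.0, np.float64(42.3), np.float64(2.6)) (41.5, np.float64(42.0), np.float64(5.2)) (41.0, np.float64(41.6), np.float64(7.7)) (40.5, np.float64(41.3), np.float64(7.0)) (40.0, np.float64(41.1), np.float64(7.9)) (39.5, np.float64(40.7), np.float64(9.6)) (39.0, np.float64(40.4), np.float64(9.4)) (38.5, np.float64(40.1), np.float64(10.2)) (38.0, np.float64(39.8), np.float64(10.8)) (37.5, np.float64(39.5), np.float64(13.1)) (37.0, np.float64(39.2), np.float64(12.7)) (36.5, np.float64(36.9), np.float64(-0.6)) (36.0, np.float64(35.2), np.float64(-0.7)) (35.5, np.float64(35.2), np.float64(0.1)) (35.0, np.float64(34.9), np.float64(0.8)) (34.5, np.float64(34.5), np.float64(-0.1)) (34.0, np.float64(34.3), np.float64(2.7)) (33.5, np.float64(34.1), np.float64(5.3)) (33.0, np.float64(34.1), np.float64(7.4)) (32.5, np.float64(33.9), np.float64(10.8)) (32.0, np.float64(33.9), np.float64(13.0)) (31.5, np.float64(33.8), np.float64(14.4)) (31.0, np.float64(33.7), np.float64(18.2)) (30.5, np.float64(33.7), np.float64(20.5)) (30.0, np.float64(33.6), np.float64(22.8))
```

Run:
```python
from h import *
robot.servo_line(W(3,68),feed=150); robot.servo_line(W(1,68),feed=200)
print(robot.observe()["t"])
press(1,44.5,30,20,step=.8,feed=14)
```

```text
14.8083
1 tare 0.18 t 19.59 (43.7, np.float64(43.9), np.float64(-0.9)) (42.9, np.float64(43.2), np.float64(2.0)) (42.1, np.float64(42.3), np.float64(3.9)) (41.3, np.float64(41.5), np.float64(4.1)) (40.5, np.float64(40.7), np.float64(3.9)) (39.7, np.float64(39.9), np.float64(5.0)) (38.9, np.float64(38.2), np.float64(-1.2)) (38.1, np.float64(37.8), np.float64(-0.1)) (37.3, np.float64(37.3), np.float64(1.2)) (36.5, np.float64(36.4), np.float64(0.1)) (35.7, np.float64(35.6), np.float64(-0.7)) (34.9, np.float64(34.8), np.float64(0.5)) (34.1, np.float64(34.4), np.float64(3.3)) (33.3, np.float64(34.0), np.float64(8.4)) (32.5, np.float64(33.7), np.float64(13.2)) (31.7, np.float64(33.5), np.float64(18.8)) (30.9, np.float64(33.3), np.float64(24.1))
```

Run:
```python
from h import *
robot.servo_line(W(1,66),feed=150); robot.servo_line(W(2,66),feed=200)
press(2,44.5,29.5,22,step=.8,feed=14)
robot.servo_line(W(2,66),feed=150)
print(robot.observe()["t"])
```

```text
2 tare -0.76 t 25.94 (43.7, np.float64(43.8), np.float64(0.6)) (42.9, np.float64(43.2), np.float64(4.2)) (42.1, np.float64(42.5), np.float64(5.7)) (41.3, np.float64(41.8), np.float64(7.3)) (40.5, np.float64(41.1), np.float64(8.1)) (39.7, np.float64(40.4), np.float64(8.2)) (38.9, np.float64(39.8), np.float64(9.3)) (38.1, np.float64(38.2), np.float64(1.0)) (37.3, np.float64(36.9), np.float64(0.8)) (36.5, np.float64(36.3), np.float64(1.6)) (35.7, np.float64(35.6), np.float64(1.0)) (34.9, np.float64(34.8), np.float64(0.0)) (34.1, np.float64(34.0), np.float64(1.2)) (33.3, np.float64(33.2), np.float64(1.2)) (32.5, np.float64(32.5), np.float64(1.3)) (31.7, np.float64(32.4), np.float64(7.9)) (30.9, np.float64(32.3), np.float64(13.0)) (30.1, np.float64(32.3), np.float64(21.4)) (29.3, np.float64(32.2), np.float64(26.9))
26.3333
```

Standoff 1 clicked at about 5 N; standoff 2 at over 9 N and standoff 3 at about 13 N, so 1 is the worn one. The board was tilted during presses 3 and 1, so I re-press both to confirm it is home.

Run:
```python
from h import *
for h in(3,1):
    robot.servo_line(W(h,66),feed=200)
    press(h,35,29,20,step=1,feed=14)
    robot.servo_line(W(h,66),feed=150)
print(robot.observe()["t"])
```

```text
3 tare -0.68 t 29.25 (34, np.float64(33.9), np.float64(1.2)) (33, np.float64(32.9), np.float64(1.3)) (32, np.float64(32.5), np.float64(4.6)) (31, np.float64(32.4), np.float64(10.8)) (30, np.float64(32.3), np.float64(16.6)) (29, np.float64(32.3), np.float64(21.8))
1 tare -0.03 t 32.32 (34, np.float64(34.1), np.float64(-0.2)) (33, np.float64(33.0), np.float64(0.0)) (32, np.float64(32.4), np.float64(5.4)) (31, np.float64(32.3), np.float64(13.4)) (30, np.float64(32.2), np.float64(21.4))
32.7083
```

All three read 32.3 mm, so the board is home. Next is the pin at standoff 1, with the fingers shut.

Run:
```python
from h import *
grip(0.0,20)
press(1,59,45,13,step=1,feed=14)
robot.servo_line(W(1,75),feed=150)
print(robot.observe()["t"],robot.observe()["grip_width"])
robot.servo_line(W(1,180),feed=250); q=np.array(robot.observe()["joints"]); q[0]-=1.2 if q[0]<0 else -0.9
robot.goto_joints(q); print(robot.observe()["t"],robot.observe()["tcp_pos"])
a=viewer.read_camera("scene"); b=viewer.read_camera("top")
A=cv2.resize(a[215:355,180:360],(640,498),interpolation=cv2.INTER_CUBIC)
cv2.imwrite("pics/c4.png",cv2.cvtColor(A,cv2.COLOR_RGB2BGR))
```

```text
1 tare -0.63 t 36.56 (58, np.float64(58.0), np.float64(1.7)) (57, np.float64(57.2), np.float64(1.9)) (56, np.float64(56.2), np.float64(3.4)) (55, np.float64(55.1), np.float64(4.1)) (54, np.float64(54.0), np.float64(2.2)) (53, np.float64(53.0), np.float64(3.1)) (52, np.float64(52.0), np.float64(2.4)) (51, np.float64(51.0), np.float64(3.6)) (50, np.float64(50.0), np.float64(2.9)) (49, np.float64(49.3), np.float64(6.1)) (48, np.float64(49.0), np.float64(12.9)) (47, np.float64(48.7), np.float64(19.2))
36.8917 0.00715149082819916
39.1917 [ 343.64049152 -423.62148889  179.18592169]
```

View pics/c4.png

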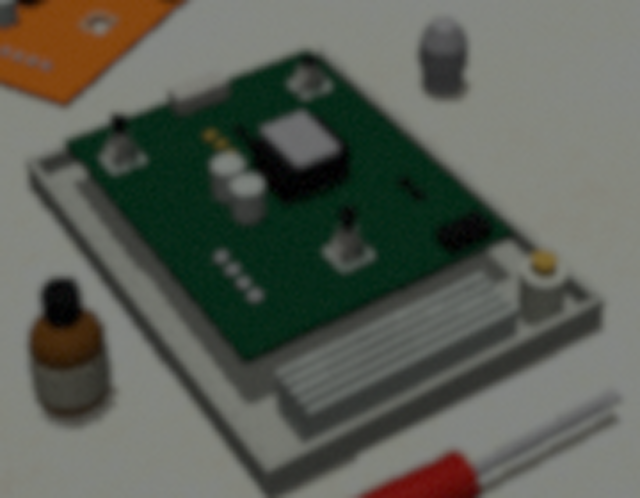

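The board sits low and level on all three standoffs. The pin at crop (310,62) is down, and those at (119,122) and (348,215) still stand. The bottle, objective and screwdriver haven't moved. I'm handing in.

```bash
python3 -c "
from h import *
print(robot.job_done())"
```

```text
the job is handed in; nothing more can be done
None
```

The board is home on all three standoffs and the worn standoff's pin is pushed down. I handed the job in at about 39 s of the 51 s allowed; no verdict was reported.

- **Pressing:** I pressed with the fingers astride each standoff. The click forces were about 13 N at hole 3, about 5 N at hole 1 and just over 9 N at hole 2. Hole 2's highest reading falls slightly under the stated 10 N, probably because readings were only taken every 0.8 mm. Hole 1 is clearly the worn one.
- **Board home:** The last press at each hole stopped hard with the fingertips at about 32.3 mm, against 32 mm expected. The highest force read was about 27 N.
- **Pin:** The pin at hole 1 moved against about 3 N and stopped hard at about 49 mm, which is fully down.
- **Last picture:** The board is level, the pin at hole 1 is down, and the other two still stand. The bottle, objective and screwdriver are where they were. No check failed.

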